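# Latch the sliding lid of a crockery case

## Robot

A 6-joint arm with a two-finger parallel gripper is mounted at the origin on the work surface. World frame = base frame: x ahead of the robot, y to its left, z up, the work surface at z = 0. Lengths are in m, angles in rad, forces in N, time in s.
With the tool pointing down it reaches from about 0.35 to 0.975 m from the base axis. Payload 4.9 kg.
Tool frame: the origin (TCP) lies where the fingers leave the gripper's body, on its centre line; the fingertips stand 73 mm ahead of it and the grasp point (between the pads) lies 54 mm ahead of it; z points along the fingers, y is the direction in which the jaws open and shut (so a half turn about z gives the same grasp; the last joint's range is limited). The gripper opens to 85 mm and grips with 20 to 120 N. Pads are 22 mm wide; open, the fingers measure 114 mm over their backs; the gripper's body (76 mm by 85 mm) begins 54 mm behind the grasp point. The pads swing forward as they close: fully open they stand 13 mm farther back than shut.
Start: joints at [-1.302, 0.053, 1.613, -0, 1.476, -0.119], TCP at [0.236, -0.579, 0.304] pointing down, gripper open.
Joint ranges: [-3.01, 3.01], [-1.01, 2.22], [0.06, 2.58], [-1.02, 4.17], [0.09, 2.62], [-3.14, 3.14]. Speed limits (rad/s): [2.57, 2.57, 3.14, 3.14, 3.14, 3.14].

## Interface

Orientations are given as a unit quaternion [x, y, z, w].
In Python, from cell import manip gives the robot as it stands. The module is installed in compiled form; this text tells all that it offers.
- The arm moves only by the shell command python3 -m jog 'ROWS' [FORCE]. ROWS is text: rows parted by semicolons, each of 7 numbers parted by spaces: the shift along the world's x, y, z in units of 400 mm (1.0 is 400 mm), then the turn, a rotation vector about the world's x, y, z in units of 45 degrees (1.0 is 45 degrees), then the closure, from 0 (fully open) to 1 (shut). A call has exactly 10 rows; each row is the pose to reach, as a shift and turn from the pose commanded when the call began; what a row does not reach only later rows make up. A row lasts 1/10 s, in which the tool goes at most 50 mm and 8.59 degrees, less where a joint would pass 70% of its speed; a pose out of reach is approached as far as the arm can. A call with a number of a shift or a turn outside -1 to 1 is refused whole. A call with a gripper value outside its range is refused whole. The fingers move at their own pace and stop on an object; FORCE is the grip in N (left out, the last holds). Time passes only in rows, so rows that repeat a pose let the fingers close, or fill a call up. It gives the time, the measured TCP pose, the force and the opening at its end, in the units of the state.
- manip.state(): the state, without advancing time (a new reading comes with each control period).
- manip.grab_frame(name): name is "scene" or "top"; returns (picture, depth): 384x512x3 uint8, red, green, blue; 384x512 float32, m along the optical axis (not along the pixel's ray), 0 where there is no reading.
- manip.calibration(name): a dict with "fx", "fy", "cx", "cy" (pixels), "distortion" ([k1, k2, p1, p2, k3] as OpenCV has them; the pictures are not rectified), "R" (3x3) and "t" (3): a world point X has camera coordinates R X + t. Camera axes: x right, y down, z forward; pixel columns grow to the right and rows downward; lengths in m; the calibration is good to about 2 mm. A picture is of the moment at which its call begins. calibration takes no time and is no camera call.
- manip.close_job(): hands the job in, once; it reports no verdict.
Trained networks look in the newest picture that a camera, given by its name, has taken for a name from the list of things; names that differ only in an ending like _2 or _b are one class to them, and where a whole thing is asked for, a point or a joint stands for the part that bears it (a point fixed in the world has none). Each returns a list of dicts, best first, with "p" (0 to 1); they miss things now and then, are a little off and sometimes report something else, mostly with a low value. They report only what shows in the picture. A call takes as long as a camera call.
- manip.find_in(camera, name): "uv" ([column, row] in pixels, amid what is visible of it).
- manip.outline_of(camera, name): "pixels" (384x512 bool, what is visible of it) and "uv" ([column, row] in pixels, amid what is visible of it).
- manip.landmark_of(camera, name): "uv" ([column, row] in pixels: a listed point, or the origin of a listed thing).
The state is a dict: "time_s": time; "joint_positions": joint angles; "qvel": joint speeds; "tau": joint torques, N m; "eef_pos": TCP position; "tcp_rot": TCP orientation; "force": force on the tool from outside, world axes, zero at the start; "ft_torque": the same for the moment, N m; "opening": finger opening in m.
Only numpy, scipy, OpenCV 4.12 (cv2) and the standard library are available. Lean on these libraries where they do the work, as an engineer would, in place of code of your own. Each camera call takes 0.05 s, during which the arm holds its last target.

## Task

The lid of the larger wooden case stands a little open. Lift the wire loop of its draw latch over the steel keeper on the lid so that the loop's bar drops in behind it, then throw the latch lever back and press it flat until it snaps over centre, so that the lid is drawn home and stays latched. Leave the white bowl alone.

Things in the scene. Friction and masses are not known exactly. Their poses are not given: they have to be found in the camera images.
- case: Fixed wooden case to be latched, 180 wide (x), 340 long (y), top 110 mm up; origin under its middle. Fixed half deck at -y, sliding lid at +y, latch along the middle of the top. The lever's pivot is at (0, -20, 129) mm. The smaller case, 140 x 300, with the same latch already shut, is no part of the job.
- loop_bar (a point): Middle of the 8 mm round cross bar (40 wide in x) of the latch's wire loop. y points from the loop's hinge (at y = -100 mm, on the lever) outward through the bar. Beyond it is a black grip block to pinch from above: 22 wide (x), 27 long (y), 20 tall, centre at (0, 18, 12) mm. Starts about level, the bar lying on top of the keeper; it swings freely and drops if let go. Pulling it raises the lever.
- keeper (a point): Seat of the bar's centre when hooked, 14 mm above the lid. Axes as the case: y from lever to lid, z up. The keeper is a steel lid post: 14 wide (x), 24 mm high, from y = -14 to -4, with a top lip (19 to 24 mm above the lid) reaching y = +1 over the seat. The bar must pass over the post, go down beyond the lip (y over +6) to 4 to 15 mm above the lid; the loop's side wires pass beside the post.
- lever_tip (a point): Near the free end of the flat steel lever (22 to 28 wide in x, 8 thick in z), on its centre line. Lever's frame: its pivot is at (0, 85, 0) mm, the loop's hinge at (0, 61, 0). +z is the face to push: it looks up when shut, to the keeper when upright. It swings from the keeper side over the top to lie on the deck, away from the keeper.
- lever (a joint): Lever angle, rad: 0 shut (lying on the deck pointing away from the keeper, tip 7 deg low), 1.7 upright, more leaning to the keeper, at most 2.5. Starts at 0.6 to 0.75, stays where left. Hooking the loop pulls it to about 1.5 to 2. With the loop hooked, pushing near the tip takes a few N; it snaps over centre at about 0.15 and must be pressed right down.
- lid (a joint): How far the sliding lid stands open along the case's y, m: 0 is home, 0.013 to 0.017 at the start. The keeper moves with it. A soft seal pushes it open, with some 35 N when home; the latch draws it shut.
- bowl: White porcelain bowl, 124 mm across, 60 high, loose on the table, a bystander. Origin at the centre of its underside.

How it is judged:
By the outcome, as a careful person would: the job done as asked, in the order asked, and still so for the second after the job is handed in, with the robot touching nothing.
It also fails if it takes over 42 s, if anything falls off the work surface, if the arm or the gripper's body presses on something with over 40 N, if the wrist force passes 120 N, or if a joint passes its speed limit or range.

## Working session

There is one attempt and no reset: what is moved stays moved. The work goes in short steps, Python scripts to look and compute and a shell command to move; the robot and the scene stay as the last step left them, time stands still between calls to the robot, and variables do not carry over. Pictures are saved under pics/ and viewed, and the job is handed in when it is done.

```bash
mkdir -p pics
cat > h.py <<'E'
import numpy as np, cv2
from cell import manip
def px2w(cam,uv,depth=None,z=None,d=None):
    c=manip.calibration(cam); K=np.array([[c['fx'],0,c['cx']],[0,c['fy'],c['cy']],[0,0,1]])
    n=cv2.undistortPoints(np.array([[uv]],float),K,np.array(c['distortion']))[0,0]
    R=np.array(c['R']);t=np.array(c['t']); ray=np.array([n[0],n[1],1])
    o=-R.T@t; r=R.T@ray
    if z is not None: s=(z-o[2])/r[2]
    else: s=d if d is not None else depth[int(round(uv[1])),int(round(uv[0]))]
    return o+s*r
def w2px(cam,X):
    c=manip.calibration(cam); K=np.array([[c['fx'],0,c['cx']],[0,c['fy'],c['cy']],[0,0,1]])
    p,_=cv2.projectPoints(np.array(X,float).reshape(-1,1,3),cv2.Rodrigues(np.array(c['R']))[0],np.array(c['t']),K,np.array(c['distortion']))
    return p[:,0]
def save(im,name): cv2.imwrite('pics/'+name+'.png',cv2.cvtColor(im,cv2.COLOR_RGB2BGR))
E
python3 - <<'E'
from h import *
s=manip.state();print(s)
for cam in ('scene','top'):
    im,d=manip.grab_frame(cam); save(im,cam+'0'); np.save(cam+'0.npy',d)
    c=manip.calibration(cam); print(cam,c['fx'],-np.array(c['R']).T@c['t'],np.array(c['R'])[2])
    for n in ('case','loop_bar','keeper','lever_tip','bowl'):
        for r in manip.landmark_of(cam,n)[:3]:
            print(n,np.round(r['uv'],1),round(r['p'],2),np.round(px2w(cam,r['uv'],d),3))
E
```

```text
{'time_s': 0.0, 'joint_positions': array([-1.30201259e+00,  5.33534757e-02,  1.61432200e+00, -2.32756145e-05,
        1.47600726e+00, -1.19054358e-01]), 'qvel': array([ 3.38126841e-06,  6.76731705e-04, -1.78564175e-03, -1.16274662e-04,
       -6.78400664e-04,  4.07661672e-04]), 'tau': array([ 2.76970604e-04, -3.93687952e+01, -3.70174778e+01, -2.23012546e-05,
        7.21916513e-03, -1.78955304e-06]), 'eef_pos': array([ 0.2362017 , -0.57812217,  0.30264824]), 'tcp_rot': array([ 9.81255798e-01,  1.92706946e-01, -8.97157388e-05, -1.04124961e-03]), 'force': array([-0.64191955, -0.55023159,  0.10351803]), 'ft_torque': array([ 0.02052739, -0.01481736,  0.00983251]), 'opening': 0.08553554818563047}
scene 353.79631645624625 [1.08166949 0.52324842 0.83183108] [-0.51138261 -0.51088253 -0.69100425]
case [248.5 213.8] 0.64 [0.624 0.051 0.114]
loop_bar [251.6 196.3] 0.62 [0.566 0.003 0.107]
keeper [259.6 206.8] 0.88 [0.582 0.052 0.113]
lever_tip [237.4 154.5] 0.72 [ 0.375 -0.273  0.001]
bowl [383.8 305. ] 0.9 [0.518 0.44  0.009]
top 432.0595439376941 [ 0.48544396 -0.00540213  1.56079111] [ 0.04645005 -0.01230453 -0.99884483]
case [253.7 184.3] 0.88 [ 0.55  -0.013  0.139]
loop_bar [237.7 172.6] 0.5 [0.589 0.039 0.142]
keeper [234.9 176.7] 0.8 [0.578 0.05  0.104]
lever_tip [283.  188.5] 0.84 [ 0.534 -0.106  0.183]
bowl [128.4 196.1] 0.78 [0.519 0.438 0.008]
```

Run:
```python
import cv2
a=cv2.imread('pics/scene0.png');cv2.imwrite('pics/scene0b.png',cv2.resize(a[120:270,150:350],None,fx=4,fy=4,interpolation=2))
a=cv2.imread('pics/top0.png');cv2.imwrite('pics/top0b.png',cv2.resize(a[110:260,180:380],None,fx=4,fy=4,interpolation=2))
```

```text
(no output)
```

View pics/scene0.png

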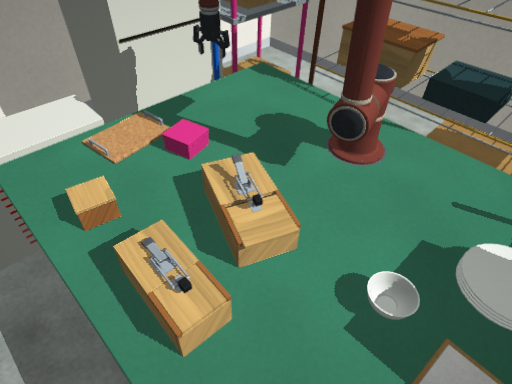

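View pics/top0.png

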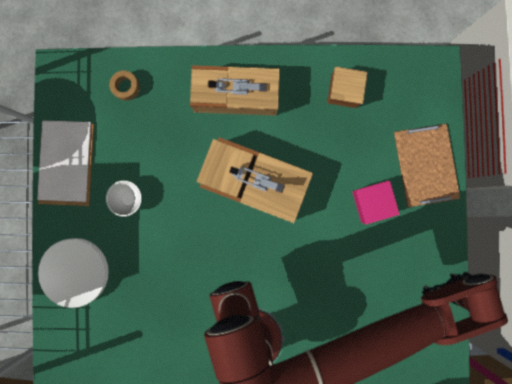

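```bash
ls pics
```

```text
scene0.png
scene0b.png
top0.png
top0b.png
```

View pics/scene0b.png

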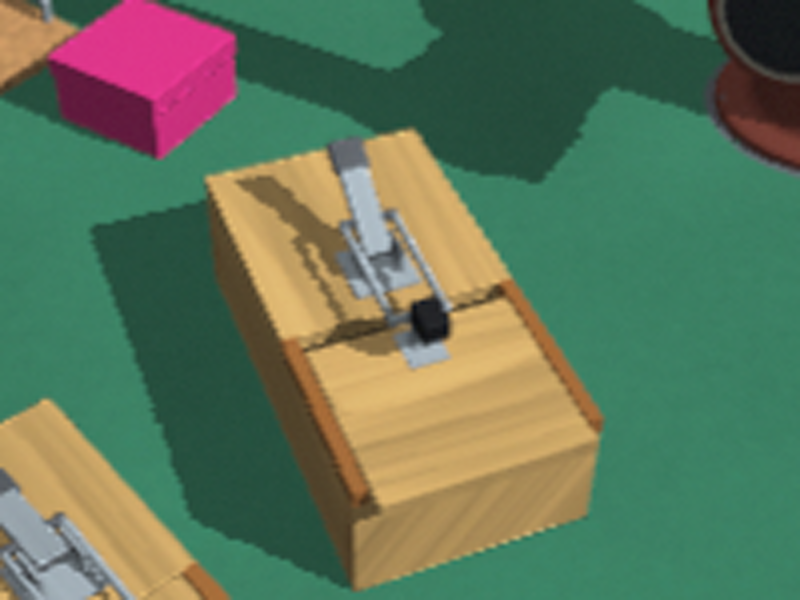

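View pics/top0b.png

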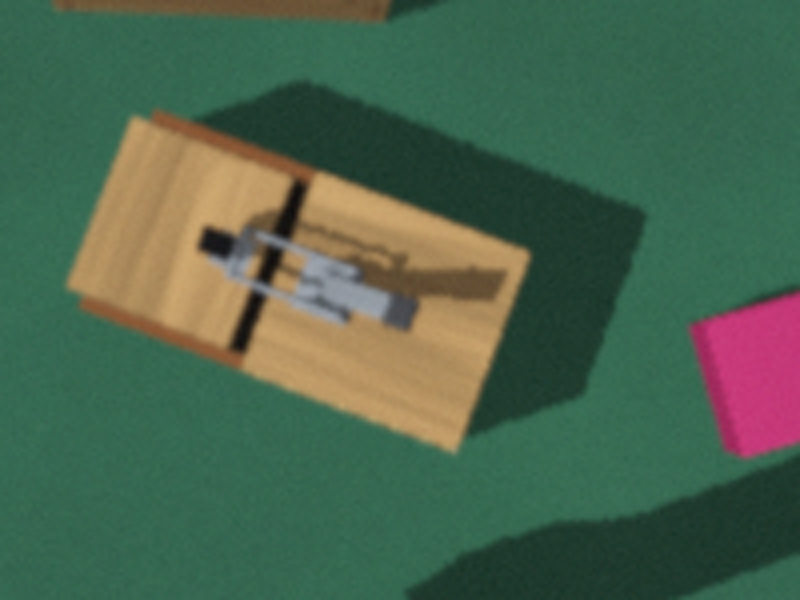

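Run:
```python
from h import *
d=np.load('top0.npy')
P=[];UV=[]
for v in range(120,240):
    for u in range(180,330):
        if d[v,u]>0:
            p=px2w('top',(u,v),d); P.append(p);UV.append((u,v))
P=np.array(P);UV=np.array(UV)
z=P[:,2]; m=(abs(z-0.11)<0.008)&(P[:,0]<0.69)
print(m.sum(), np.median(z[m]))
r=cv2.minAreaRect(P[m][:,:2].astype(np.float32)*1000);print(r); print(cv2.boxPoints(r))
for c in [(312.5,172.5),(294.5,223),(197,182.5),(213,139)]: print(c,px2w('top',c,z=0.11))
# scene
d=np.load('scene0.npy');P=[]
for v in range(140,270):
    for u in range(190,310):
        if d[v,u]>0: P.append(px2w('scene',(u,v),d))
P=np.array(P);m=(abs(P[:,2]-0.11)<0.008)&(np.hypot(P[:,0]-.55,P[:,1])<.25);print(m.sum(),np.median(P[m][:,2]))
r=cv2.minAreaRect(P[m][:,:2].astype(np.float32)*1000);print(r)
np.save('Ps.npy',P)
# networks
for cam in ('top','scene'):
  for n in('lever_tip','loop_bar','keeper','lever'):
    for o in manip.find_in(cam,n)[:2]:print(cam,n,o['uv'],o['p'])
```

```text
Traceback (most recent call last):
  File "h.py", line 4, in px2w
    c=manip.calibration(cam); K=np.array([[c['fx'],0,c['cx']],[0,c['fy'],c['cy']],[0,0,1]])
ValueError: time passes only in moves, steps and waits
```

```bash
sed -i 's/manip.calibration(cam)/cal(cam)/; ' h.py; sed -i '2a import functools\n@functools.lru_cache(None)\ndef cal(cam): return manip.calibration(cam)' h.py
python3 - <<'E'
from h import *
d=np.load('top0.npy')
P=[];UV=[]
for v in range(120,240):
    for u in range(180,330):
        if d[v,u]>0:
            p=px2w('top',(u,v),d); P.append(p);UV.append((u,v))
P=np.array(P);UV=np.array(UV)
z=P[:,2]; m=(abs(z-0.11)<0.008)&(P[:,0]<0.69)
print(m.sum(), np.median(z[m]))
r=cv2.minAreaRect(P[m][:,:2].astype(np.float32)*1000);print(r); print(cv2.boxPoints(r))
for c in [(312.5,172.5),(294.5,223),(197,182.5),(213,139)]: print(c,px2w('top',c,z=0.11))
d=np.load('scene0.npy');P=[]
for v in range(140,270):
    for u in range(190,310):
        if d[v,u]>0: P.append(px2w('scene',(u,v),d))
P=np.array(P);m=(abs(P[:,2]-0.11)<0.008)&(np.hypot(P[:,0]-.55,P[:,1])<.25);print(m.sum(),np.median(P[m][:,2]))
r=cv2.minAreaRect(P[m][:,:2].astype(np.float32)*1000);print(r)
np.save('Ps.npy',P)
for cam in ('top','scene'):
  for n in('lever_tip','loop_bar','keeper'):
    for o in manip.find_in(cam,n)[:2]:print(cam,n,o['uv'],o['p'])
E
```

```text
4821 0.10966668558881776
((571.48193359375, -12.775238037109375), (356.6394348144531, 180.23219299316406), 68.38790893554688)
[[ 422.02225 -145.36722]
 [ 589.5839  -211.75049]
 [ 720.94165  119.81674]
 [ 553.37994  186.20001]]
(312.5, 172.5) [ 0.58904462 -0.21208215  0.11      ]
(294.5, 223) [ 0.4199251  -0.14855172  0.11      ]
(197, 182.5) [0.55963184 0.17730813 0.11      ]
(213, 139) [0.70619063 0.12256448 0.11      ]
4897 0.11068220697000997
((567.8695678710938, -11.047149658203125), (359.10760498046875, 181.536865234375), 68.34545135498047)
top lever_tip [262.4, 184.2] 0.67
top loop_bar [238.9, 170.4] 0.51
top loop_bar [218.5, 168.2] 0.17
top keeper [222.4, 167.5] 0.8
scene lever_tip [243.5, 176.8] 0.81
scene loop_bar [250.8, 197.4] 0.8
scene keeper [262.6, 223.1] 0.67
```

```bash
cat >> h.py <<'E'
O=np.array([.5665,-.020,0]); a=np.deg2rad(68.37)
U=np.array([np.cos(a),np.sin(a),0]); XC=np.array([np.sin(a),-np.cos(a),0])
def tocase(p): p=np.asarray(p)-O; return np.array([p@XC,p@U,p[2]])*1000
def toworld(c): c=np.asarray(c)/1000; return O+c[0]*XC+c[1]*U+np.array([0,0,c[2]])
def tri(u1,u2):
    A=[];
    from numpy.linalg import lstsq
    M=np.zeros((3,3));b=np.zeros(3)
    for cam,uv in (('top',u1),('scene',u2)):
        p=px2w(cam,uv,d=0.0);q=px2w(cam,uv,d=1.0);r=(q-p)/np.linalg.norm(q-p)
        I=np.eye(3)-np.outer(r,r);M+=I;b+=I@p
    return np.linalg.solve(M,b)
E
python3 - <<'E'
from h import *
for cam in('top','scene'):
    im=cv2.imread(f'pics/{cam}0.png');d=np.load(cam+'0.npy')
    c0=w2px(cam,toworld([0,78,150]))[0].astype(int);print(cam,c0)
    g=im.max(2).astype(int); H=[]
    for v in range(c0[1]-12,c0[1]+13):
        for u in range(c0[0]-12,c0[0]+13):
            if g[v,u]<55: H.append((u,v,*tocase(px2w(cam,(u,v),d))))
    H=np.array(H);H=H[H[:,4]>130]; print(len(H),H.mean(0),H.min(0),H.max(0), np.percentile(H[:,4],90))
print(tocase(tri((237.7,172.6),(251.6,196.3))),tocase(tri((234.9,176.7),(259.6,206.8))),tocase(tri((283,188.5),(237.4,160))))
d=np.load('top0.npy');print(tocase(px2w('top',(283,188.5),d)))
E
```

```text
top [233 170]
32 [234.09375    170.375       -1.84059514  72.88652082 202.95745525] [231.         168.         -80.72930181 -16.30823671 148.56167706] [ 237.          173.            8.34514074   86.73942358 1560.79111317] 164.01219899010678
scene [256 199]
76 [256.85526316 199.67105263   2.11045372  83.40726663 156.06446901] [253.         195.          -8.60936256  69.72106679 142.57277274] [261.         205.           9.43863231  93.60781449 162.01414669] 160.64704812301756
[  3.11849825  61.05219791 148.02474289] [-14.6225908   68.83112644 107.63000763] [ -1.81281677 -91.62382293 159.98402733]
[  1.22310578 -92.28137827 182.93355703]
```

Run:
```python
from h import *
s=manip.state();t=toworld([1,81,212]);print(s['time_s'],t,(t-s['eef_pos']),(t-s['eef_pos'])/.4)
```

```text
0.9 [0.5972871  0.05492766 0.212     ] [ 0.36095933  0.63352169 -0.09193094] [ 0.90239833  1.58380422 -0.22982736]
```

```bash
python3 -m jog '0.05 0.085 0 0 0 0.08 0;0.1 0.17 0 0 0 0.16 0;0.15 0.255 0 0 0 0.24 0;0.2 0.34 0 0 0 0.32 0;0.25 0.425 0 0 0 0.4 0;0.3 0.51 0 0 0 0.48 0;0.35 0.595 0 0 0 0.56 0;0.4 0.68 0 0 0 0.64 0;0.45 0.765 0 0 0 0.72 0;0.5 0.85 0 0 0 0.8 0' 30
python3 -m jog '0.05 0.09 0 0 0 0.03 0.2;0.1 0.18 0 0 0 0.06 0.35;0.15 0.27 0 0 0 0.09 0.45;0.2 0.36 0 0 0 0.12 0.5;0.25 0.45 0 0 0 0.15 0.5;0.3 0.54 0 0 0 0.18 0.5;0.35 0.64 0 0 0 0.227 0.5;0.403 0.733 0 0 0 0.227 0.5;0.403 0.733 0 0 0 0.227 0.5;0.403 0.733 0 0 0 0.227 0.5'
python3 - <<'E'
from h import *
from scipy.spatial.transform import Rotation as R
s=manip.state();t=toworld([1,81,212]);print(s['time_s'],tocase(s['eef_pos']),(t-s['eef_pos'])/.4, s['opening'],s['force'])
r=R.from_quat(s['tcp_rot']).as_matrix();print(r@[0,1,0],XC)
im,d=manip.grab_frame('scene');save(cv2.resize(im[100:280,150:390],None,fx=3,fy=3),'s1')
im,d=manip.grab_frame('top');save(cv2.resize(im[80:260,150:390],None,fx=3,fy=3),'t1')
E
```

```text
time_s: 1.9
eef_pos: [0.4369, -0.2371, 0.3042]
tcp_rot: [0.873, 0.488, 0.0, 0.0]
force: [0.2, 0.2, -0.3]
opening: 0.0852
time_s: 2.9
eef_pos: [0.5976, 0.0554, 0.3036]
tcp_rot: [0.826, 0.563, -0.0, -0.0]
force: [0.3, -0.6, 0.2]
opening: 0.0427
2.9 [  1.15649729  81.52386722 303.61336454] [-0.00084645 -0.00107323 -0.22903341] 0.04273594173335748 [ 0.28326283 -0.60277238  0.22853616]
[ 9.30646210e-01 -3.65919879e-01 -5.24061717e-04] [ 0.92958361 -0.36861133  0.        ]
```

View pics/s1.png

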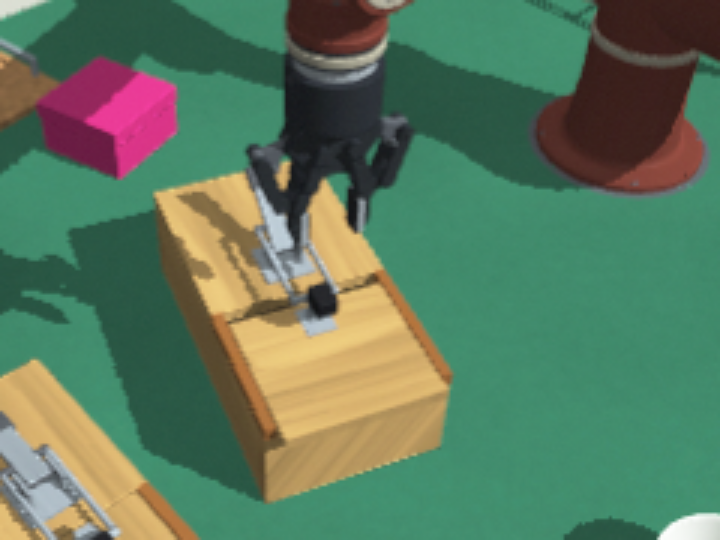

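```bash
python3 -m jog '0 0 -0.06 0 0 0 0.5;0 0 -0.12 0 0 0 0.5;0 0 -0.17 0 0 0 0.5;0 0 -0.21 0 0 0 0.5;0 0 -0.229 0 0 0 0.5;0 0 -0.229 0 0 0 0.5;0 0 -0.229 0 0 0 0.9;0 0 -0.229 0 0 0 0.9;0 0 -0.229 0 0 0 0.9;0 0 -0.229 0 0 0 0.9' 40
python3 - <<'E'
from h import *
s=manip.state();print(s['time_s'],tocase(s['eef_pos']), s['opening'],s['force'])
im,d=manip.grab_frame('scene');save(cv2.resize(im[140:240,200:320],None,fx=6,fy=6),'s2')
E
```

```text
time_s: 4.0
eef_pos: [0.5978, 0.0547, 0.2137]
tcp_rot: [0.827, 0.562, 0.0, 0.0]
force: [-3.1, 0.2, 4.6]
opening: 0.0212
4.0 [  1.6045502   80.98392516 213.72031457] 0.021188494901498073 [-3.06303451  0.15005389  4.59624664]
```

View pics/s2.png

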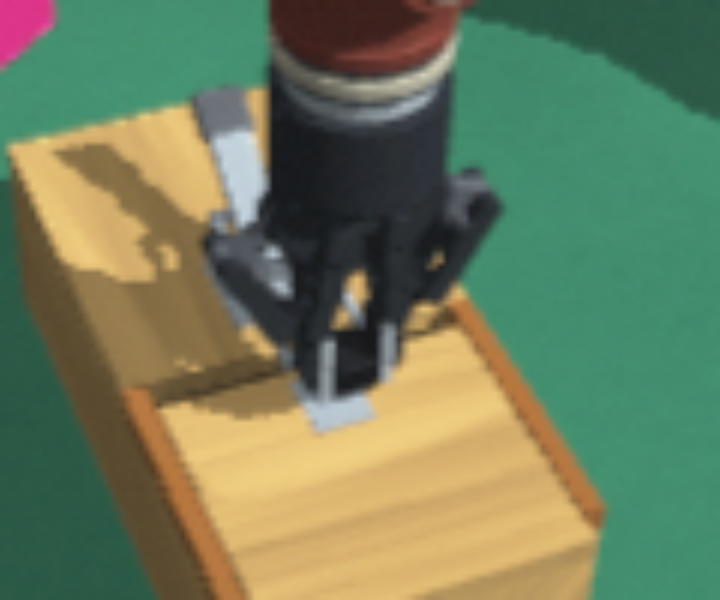

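```bash
cat > path.py <<'E'
from h import *
from scipy.optimize import brentq
def hinge(by,bz):
    # upper solution: hinge on circle r24 about (-20,129), dist 100 from bar
    p=np.array([-20,129.]);b=np.array([by,bz]);D=b-p;L=np.hypot(*D)
    a=(24**2-100**2+L*L)/(2*L);h2=24**2-a*a
    if h2<0:return None
    n=np.array([-D[1],D[0]])/L
    return p+a*D/L+np.sqrt(h2)*n
def pitch(by,bz):
    h=hinge(by,bz);return np.arctan2(bz-h[1],by-h[0]),np.arctan2(h[1]-129,-20-h[0])+.122
b0=np.array([61,138.]);p0,_=pitch(*b0);tcp0=np.array([81,213.7])
for b in [(61,138),(61,150),(67,150),(73,150),(79,150),(84,148),(85,140),(85,130),(85,122),(81,121)]:
    p,th=pitch(*b);dp=p-p0;c,s=np.cos(dp),np.sin(dp)
    t=np.array(b)+np.array([[c,-s],[s,c]])@(tcp0-b0)
    sh=(t-tcp0);w=U*sh[0]/400;r=XC*dp/(np.pi/4)
    print(b,'pitch%.1f lever %.2f'%(np.degrees(p),th),'tcp',sh.round(1),'row %.3f %.3f %.3f  %.3f %.3f 0'%(w[0],w[1],sh[1]/400,r[0],r[1]))
E
python3 path.py
```

```text
(61, 138) pitch-3.4 lever 0.79 tcp [0. 0.] row 0.000 0.000 0.000  0.000 -0.000 0
(61, 150) pitch3.5 lever 0.79 tcp [-9.2 13.8] row -0.008 -0.021 0.035  0.142 -0.056 0
(67, 150) pitch0.5 lever 1.12 tcp [ 0.9 13.2] row 0.001 0.002 0.033  0.079 -0.032 0
(73, 150) pitch-1.1 lever 1.40 tcp [ 9.  12.7] row 0.008 0.021 0.032  0.046 -0.018 0
(79, 150) pitch-1.7 lever 1.65 tcp [15.8 12.5] row 0.015 0.037 0.031  0.034 -0.014 0
(84, 148) pitch-2.7 lever 1.86 tcp [22.1 10.2] row 0.020 0.051 0.026  0.015 -0.006 0
(85, 140) pitch-7.1 lever 1.94 tcp [28.8  0.6] row 0.027 0.067 0.001  -0.076 0.030 0
(85, 130) pitch-12.6 lever 2.01 tcp [ 35.9 -12.2] row 0.033 0.083 -0.030  -0.191 0.076 0
(85, 122) pitch-16.9 lever 2.09 tcp [ 41.2 -22.8] row 0.038 0.096 -0.057  -0.280 0.111 0
(81, 121) pitch-18.2 lever 1.95 tcp [ 38.7 -24.6] row 0.036 0.090 -0.062  -0.306 0.121 0
```

```bash
python3 -m jog '-0.004 -0.01 0.018 0.07 -0.028 0 0.9;-0.008 -0.021 0.035 0.142 -0.056 0 0.9;-0.003 -0.009 0.034 0.11 -0.044 0 0.9;0.001 0.002 0.033 0.079 -0.032 0 0.9;0.005 0.012 0.033 0.062 -0.025 0 0.9;0.008 0.021 0.032 0.046 -0.018 0 0.9;0.012 0.029 0.032 0.04 -0.016 0 0.9;0.015 0.037 0.031 0.034 -0.014 0 0.9;0.02 0.051 0.026 0.015 -0.006 0 0.9;0.02 0.051 0.026 0.015 -0.006 0 0.9'
python3 - <<'E'
from h import *
s=manip.state();print(s['time_s'],tocase(s['eef_pos']), s['opening'],s['force'])
im,d=manip.grab_frame('scene');save(cv2.resize(im[140:240,200:320],None,fx=6,fy=6),'s3')
im,d=manip.grab_frame('top');save(cv2.resize(im[120:220,180:300],None,fx=6,fy=6),'t3')
E
```

```text
time_s: 5.05
eef_pos: [0.606, 0.0764, 0.2226]
tcp_rot: [0.827, 0.563, 0.006, -0.004]
force: [-1.6, 1.4, 3.0]
opening: 0.0209
5.05 [  1.22813914 104.16532384 222.64139096] 0.020904769658906686 [-1.55929142  1.41369755  3.04842383]
```

View pics/s3.png

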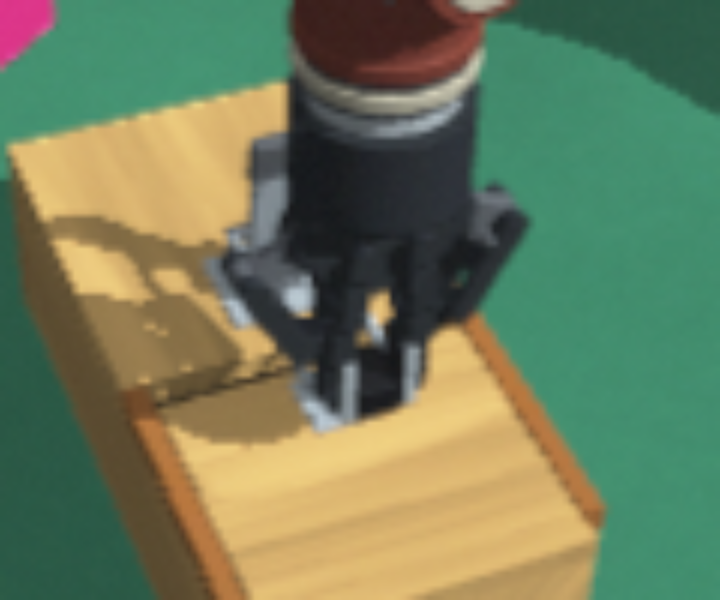

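View pics/t3.png

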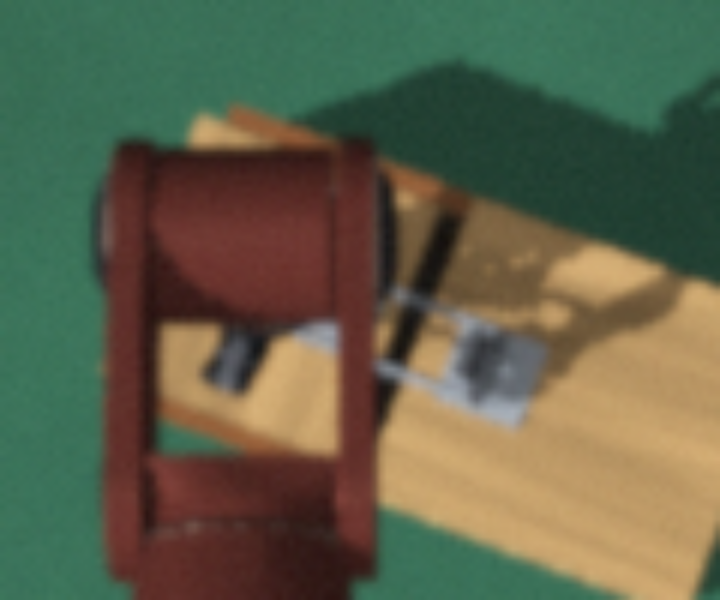

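```bash
sed -i 's/^for b in .*/cur=(84,148);pc,_=pitch(*cur);q=pc-p0;tcpc=np.array(cur)+np.array([[np.cos(q),-np.sin(q)],[np.sin(q),np.cos(q)]])@(tcp0-b0);b0=np.array(cur);p0=pc;tcp0=tcpc\nfor b in [(88,146),(89,140),(89,130),(89,122),(84,121),(80,121)]:/' path.py; python3 path.py
```

```text
(88, 146) pitch-3.2 lever 2.04 tcp [ 4.7 -2.2] row 0.004 0.011 -0.005  -0.011 0.004 0
(89, 140) pitch-6.3 lever 2.10 tcp [ 9.8 -9.4] row 0.009 0.023 -0.023  -0.075 0.030 0
(89, 130) pitch-11.7 lever 2.17 tcp [ 16.7 -21.9] row 0.015 0.039 -0.055  -0.187 0.074 0
(89, 122) pitch-15.8 lever 2.26 tcp [ 21.8 -32.3] row 0.020 0.051 -0.081  -0.272 0.108 0
(84, 121) pitch-17.7 lever 2.06 tcp [ 19.  -34.5] row 0.018 0.044 -0.086  -0.310 0.123 0
(80, 121) pitch-18.3 lever 1.91 tcp [ 15.8 -35. ] row 0.015 0.037 -0.087  -0.324 0.128 0
```

```bash
python3 -m jog '0.004 0.011 -0.005 -0.011 0.004 0 0.9;0.009 0.023 -0.023 -0.075 0.03 0 0.9;0.012 0.031 -0.039 -0.13 0.052 0 0.9;0.015 0.039 -0.055 -0.187 0.074 0 0.9;0.017 0.045 -0.068 -0.23 0.091 0 0.9;0.02 0.051 -0.081 -0.272 0.108 0 0.9;0.02 0.051 -0.081 -0.272 0.108 0 0.9;0.02 0.051 -0.081 -0.272 0.108 0 0.9;0.02 0.051 -0.081 -0.272 0.108 0 0.9;0.02 0.051 -0.081 -0.272 0.108 0 0.9'
python3 - <<'E'
from h import *
s=manip.state();print(s['time_s'],tocase(s['eef_pos']), s['opening'],s['force'])
im,d=manip.grab_frame('scene');save(cv2.resize(im[140:240,200:320],None,fx=6,fy=6),'s4')
im,d=manip.grab_frame('top');save(cv2.resize(im[120:220,180:300],None,fx=6,fy=6),'t4')
E
```

```text
time_s: 6.15
eef_pos: [0.6136, 0.0955, 0.1906]
tcp_rot: [0.822, 0.559, -0.089, 0.061]
force: [-0.2, 3.3, 1.6]
opening: 0.0208
6.15 [  1.24732155 124.75630269 190.56362824] 0.02080736302254627 [-0.24000205  3.31536758  1.58354186]
```

View pics/s4.png

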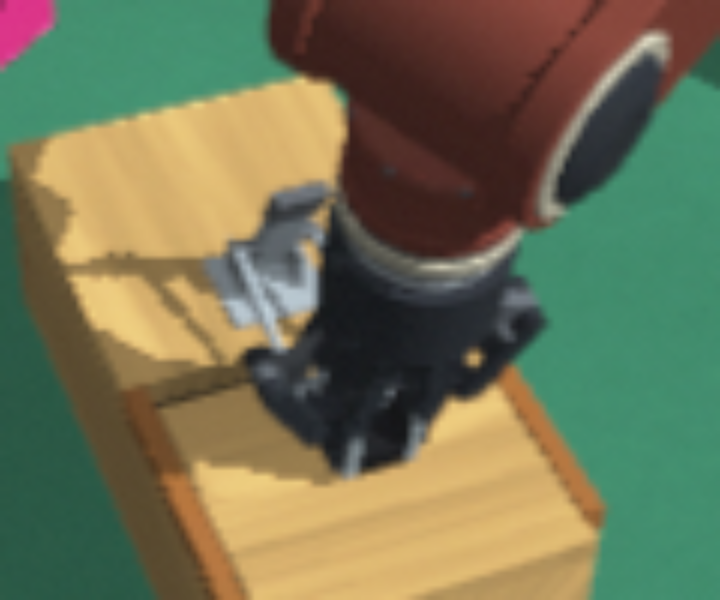

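View pics/t4.png

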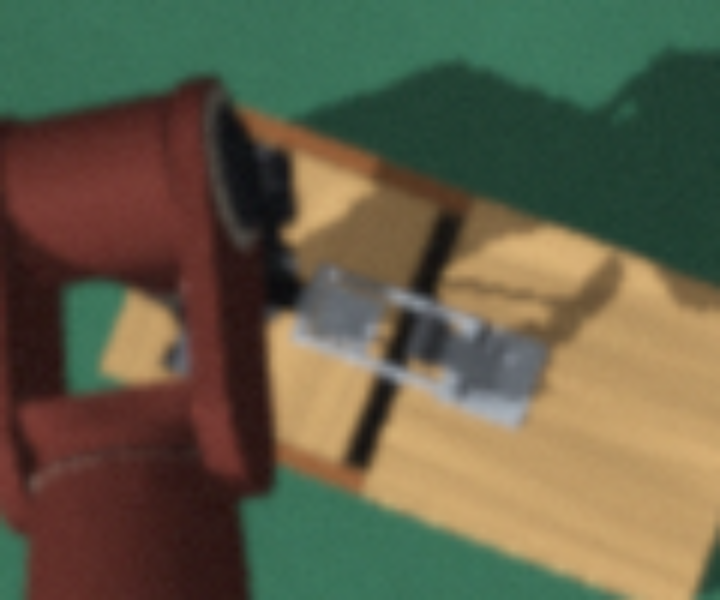

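```bash
python3 -m jog '-0.002 -0.005 -0.002 -0.02 0.008 0 0.9;-0.004 -0.009 -0.004 -0.035 0.014 0 0.9;-0.005 -0.014 -0.006 -0.052 0.02 0 0.9;-0.007 -0.018 -0.006 -0.052 0.02 0 0.9;-0.009 -0.022 -0.006 -0.052 0.02 0 0.9;-0.01 -0.026 -0.006 -0.052 0.02 0 0.9;-0.01 -0.026 -0.006 -0.052 0.02 0 0.9;-0.01 -0.026 -0.006 -0.052 0.02 0 0.9;-0.01 -0.026 -0.006 -0.052 0.02 0 0.9;-0.01 -0.026 -0.006 -0.052 0.02 0 0.9'
python3 - <<'E'
from h import *
s=manip.state();print(s['time_s'],tocase(s['eef_pos']), s['opening'],s['force'])
E
```

```text
time_s: 7.25
eef_pos: [0.6093, 0.0846, 0.1878]
tcp_rot: [0.82, 0.557, -0.108, 0.073]
force: [-2.9, -1.0, 0.9]
opening: 0.0204
7.25 [  1.25205454 113.03682931 187.81750873] 0.02043664890315184 [-2.91989476 -0.96015285  0.88041108]
```

```bash
python3 -m jog '-0.002 -0.005 0 0 0 0 0.9;-0.004 -0.01 0 0 0 0 0.9;-0.006 -0.015 0 0 0 0 0.9;-0.006 -0.015 0 0 0 0 0.9;-0.006 -0.015 0 0 0 0 0.9;-0.006 -0.015 0 0 0 0 0.9;-0.006 -0.015 0 0 0 0 0.9;-0.006 -0.015 0 0 0 0 0.9;-0.006 -0.015 0 0 0 0 0.9;-0.006 -0.015 0 0 0 0 0.9'
python3 - <<'E'
from h import *
s=manip.state();print(s['time_s'],tocase(s['eef_pos']), s['opening'],s['force'])
im,d=manip.grab_frame('scene');save(cv2.resize(im[140:240,200:320],None,fx=6,fy=6),'s5')
im,d=manip.grab_frame('top');save(cv2.resize(im[120:220,180:300],None,fx=6,fy=6),'t5')
E
```

```text
time_s: 8.25
eef_pos: [0.6076, 0.0805, 0.1881]
tcp_rot: [0.82, 0.558, -0.106, 0.072]
force: [2.7, 6.3, 0.6]
opening: 0.0211
8.25 [  1.17618567 108.54757749 188.12876324] 0.02114350534967291 [2.65432718 6.25429973 0.61054164]
```

View pics/s5.png

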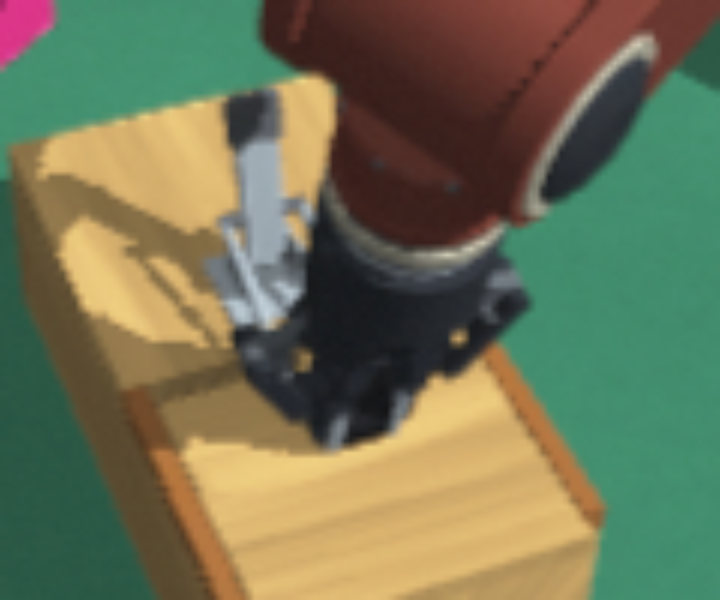

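View pics/t5.png

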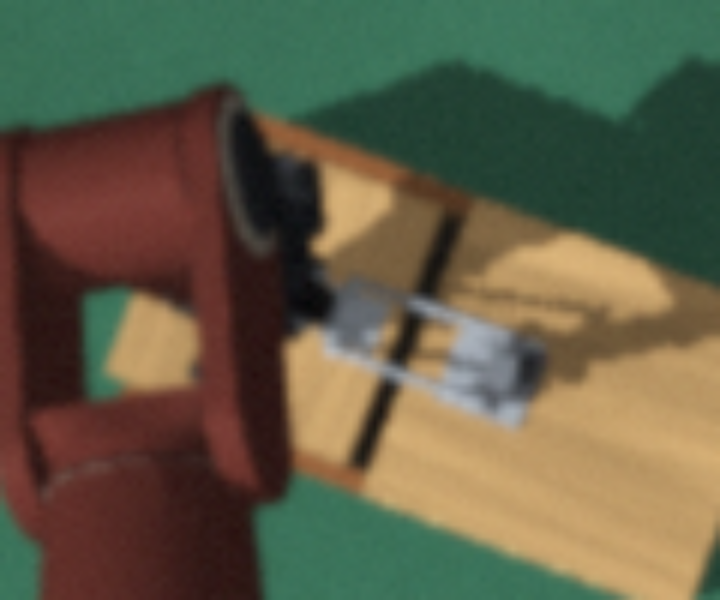

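```bash
python3 -m jog '0 0 0 0 0 0 0.6;0 0 0 0 0 0 0.5;0 0 0 0 0 0 0.45;0 0 0 0 0 0 0.45;0.01 0.025 0.08 0 0 0 0.45;0.02 0.05 0.16 0.1 -0.04 0 0.45;0.03 0.075 0.25 0.2 -0.08 0 0.6;0.03 0.075 0.33 0.33 -0.13 0 1;0.03 0.075 0.33 0.33 -0.13 0 1;0.03 0.075 0.33 0.33 -0.13 0 1'
python3 - <<'E'
from h import *
s=manip.state();print(s['time_s'],tocase(s['eef_pos']), s['opening'],s['force'],s['tcp_rot'])
im,d=manip.grab_frame('scene');save(cv2.resize(im[140:240,200:320],None,fx=6,fy=6),'s6');np.save('s6.npy',d);cv2.imwrite('s6f.png',im[:,:,::-1])
im,d=manip.grab_frame('top');save(cv2.resize(im[120:220,180:300],None,fx=6,fy=6),'t6');np.save('t6.npy',d)
for cam in ('top','scene'):
  for n in('lever_tip','loop_bar','keeper'):
    for o in manip.landmark_of(cam,n)[:2]:print(cam,n,o['uv'],o['p'])
E
```

```text
time_s: 9.35
eef_pos: [0.6193, 0.1084, 0.321]
tcp_rot: [0.827, 0.562, 0.008, -0.004]
force: [-0.2, 0.5, -0.0]
opening: -0.0001
9.35 [  1.77874463 138.86524129 321.01919014] -0.00014818924029104426 [-0.22268649  0.4533422  -0.01135496] [ 0.82713095  0.56194098  0.00772783 -0.0041243 ]
top loop_bar [236.4, 169.9] 0.48
top keeper [239.7, 174.3] 0.94
scene lever_tip [240.5, 154.2] 0.94
scene loop_bar [253.0, 202.6] 0.8
scene keeper [256.4, 204.5] 0.64
```

View pics/s6.png

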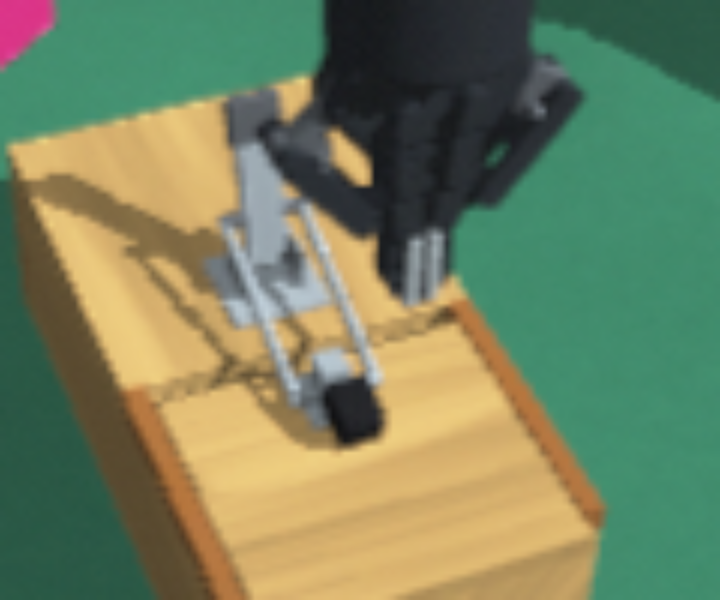

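View pics/t6.png

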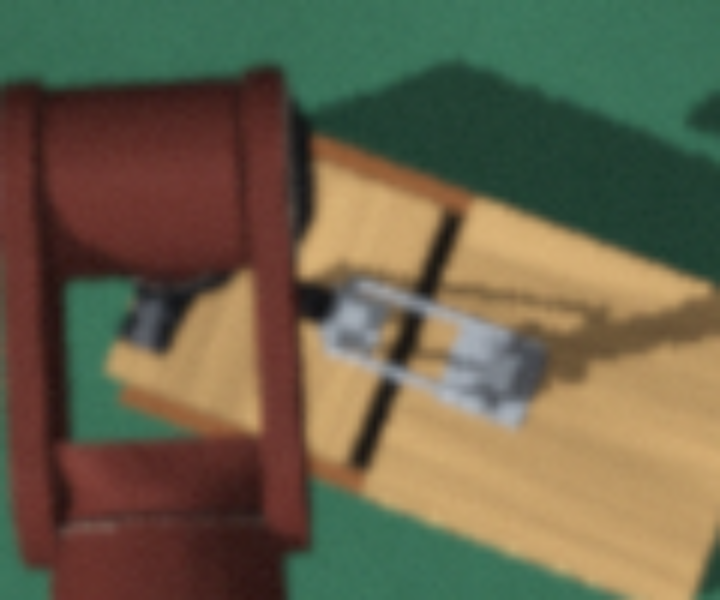

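Run:
```python
from h import *
for e in np.arange(1.2,2.2,.1):
    print(round(e,1),w2px('scene',toworld([0,-20-85*np.cos(e),129+85*np.sin(e)]))[0])
s=manip.state();cur=tocase(s['eef_pos'])
wp=[('a',12,255-73),('b',4,185)]
print(cur)
def row(yc,zt,base,x=0):
    t=toworld([x,yc,zt+73]);return np.round((t-base)/.4,3)
print('start',row(15,190,s['eef_pos']),row(60,235,s['eef_pos']))
base=toworld([0,15,263])
for e in [1.5,1.35,1.2,1.05,.9,.75,.6,.45,.3,.15,.05,-.05,-.122]:
    r=72;n=np.array([np.sin(e),np.cos(e)]);C=np.array([-20,129])+r*np.array([-np.cos(e),np.sin(e)])+2*n
    print('e%.2f'%e,(C+[11,0]).round(0),row(C[0]+11,C[1],base))
```

```text
1.2 [239.98228775 155.18586855]
1.3 [240.98621421 156.09504052]
1.4 [242.03308599 157.29483832]
1.5 [243.11177886 158.77746015]
1.6 [244.21031761 160.53102122]
1.7 [245.3160337  162.53950018]
1.8 [246.41575605 164.78278959]
1.9 [247.49603062 167.23685967]
2.0 [248.5433634  169.87403944]
2.1 [249.54447877 172.66341384]
2.2 [250.48658459 175.57132896]
[  1.0941674  139.41326651 318.71845733]
start [-0.117 -0.288 -0.139] [-0.076 -0.184 -0.027]
e1.50 [-12. 201.] [-0.025 -0.063  0.027]
e1.35 [-23. 200.] [-0.035 -0.088  0.024]
e1.20 [-33. 197.] [-0.044 -0.112  0.017]
e1.05 [-43. 192.] [-0.054 -0.135  0.006]
e0.90 [-52. 187.] [-0.062 -0.156 -0.008]
e0.75 [-60. 180.] [-0.069 -0.175 -0.026]
e0.60 [-67. 171.] [-0.076 -0.191 -0.047]
e0.45 [-73. 162.] [-0.081 -0.204 -0.07 ]
e0.30 [-77. 152.] [-0.085 -0.214 -0.095]
e0.15 [-80. 142.] [-0.087 -0.221 -0.121]
e0.05 [-81. 135.] [-0.088 -0.223 -0.139]
e-0.05 [-81. 127.] [-0.088 -0.223 -0.157]
e-0.12 [-81. 122.] [-0.088 -0.222 -0.169]
```

```bash
python3 -m jog '-0.02 -0.05 -0.01 0 0 0 1;-0.04 -0.1 -0.02 0 0 0 1;-0.06 -0.15 -0.027 0 0 0 1;-0.08 -0.195 -0.05 0 0 0 1;-0.1 -0.24 -0.09 0 0 0 1;-0.117 -0.288 -0.139 0 0 0 1;-0.117 -0.288 -0.139 0 0 0 1;-0.117 -0.288 -0.139 0 0 0 1;-0.117 -0.288 -0.139 0 0 0 1;-0.117 -0.288 -0.139 0 0 0 1'
python3 -m jog '-0.01 -0.025 0.01 0 0 0 1;-0.018 -0.045 0.02 0 0 0 1;-0.025 -0.063 0.027 0 0 0 1;-0.03 -0.075 0.026 0 0 0 1;-0.035 -0.088 0.024 0 0 0 1;-0.04 -0.1 0.021 0 0 0 1;-0.044 -0.112 0.017 0 0 0 1;-0.049 -0.124 0.012 0 0 0 1;-0.054 -0.135 0.006 0 0 0 1;-0.058 -0.146 -0.001 0 0 0 1'
python3 - <<'E'
from h import *
s=manip.state();print(s['time_s'],tocase(s['eef_pos']), s['force'],s['tcp_rot'])
im,d=manip.grab_frame('scene');save(cv2.resize(im[140:240,200:320],None,fx=6,fy=6),'s7')
E
```

```text
time_s: 10.75
eef_pos: [0.5731, -0.0055, 0.2656]
tcp_rot: [0.827, 0.563, 0.008, -0.004]
force: [-0.2, -0.0, 0.7]
opening: -0.0001
time_s: 11.75
eef_pos: [0.5494, -0.0648, 0.2647]
tcp_rot: [0.827, 0.562, 0.008, -0.005]
force: [-1.0, 4.0, 7.1]
opening: -0.0002
11.75 [  0.60016658 -47.92194573 264.74099839] [-1.0289498   4.03444217  7.07308285] [ 0.82680542  0.56241351  0.00787973 -0.00466484]
```

View pics/s7.png

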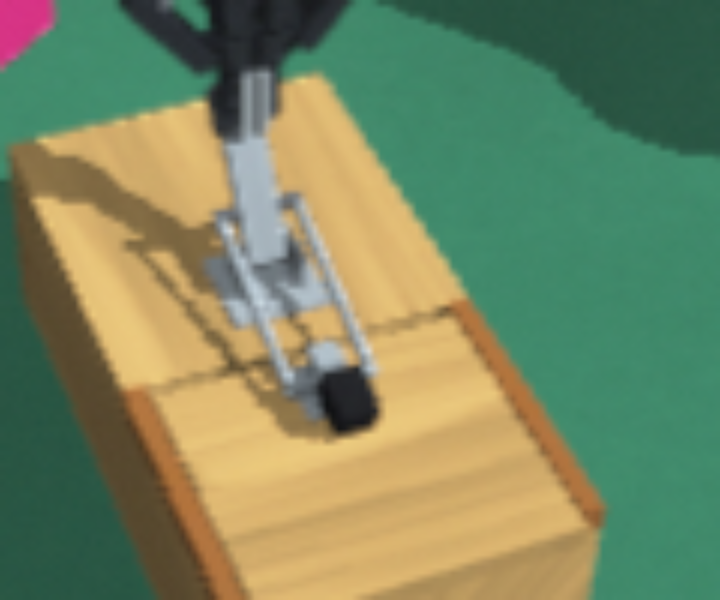

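```bash
python3 -m jog '-0.004 -0.01 -0.007 0 0 0 1;-0.008 -0.02 -0.016 0 0 0 1;-0.011 -0.029 -0.025 0 0 0 1;-0.015 -0.037 -0.035 0 0 0 1;-0.018 -0.045 -0.046 0 0 0 1;-0.021 -0.052 -0.058 0 0 0 1;-0.023 -0.058 -0.069 0 0 0 1;-0.025 -0.063 -0.082 0 0 0 1;-0.027 -0.068 -0.094 0 0 0 1;-0.028 -0.072 -0.107 0 0 0 1'
python3 - <<'E'
from h import *
s=manip.state();print(s['time_s'],tocase(s['eef_pos']), s['force'],s['tcp_rot'])
im,d=manip.grab_frame('scene');save(cv2.resize(im[140:240,200:320],None,fx=6,fy=6),'s8')
E
```

```text
time_s: 12.8
eef_pos: [0.5379, -0.094, 0.2208]
tcp_rot: [0.827, 0.562, 0.007, -0.005]
force: [0.1, -1.2, 1.7]
opening: 0.0
12.8 [  0.70752205 -79.34130186 220.80668522] [ 0.08454428 -1.16477446  1.69927331] [ 0.82695538  0.56220469  0.00708237 -0.0045311 ]
```

View pics/s8.png

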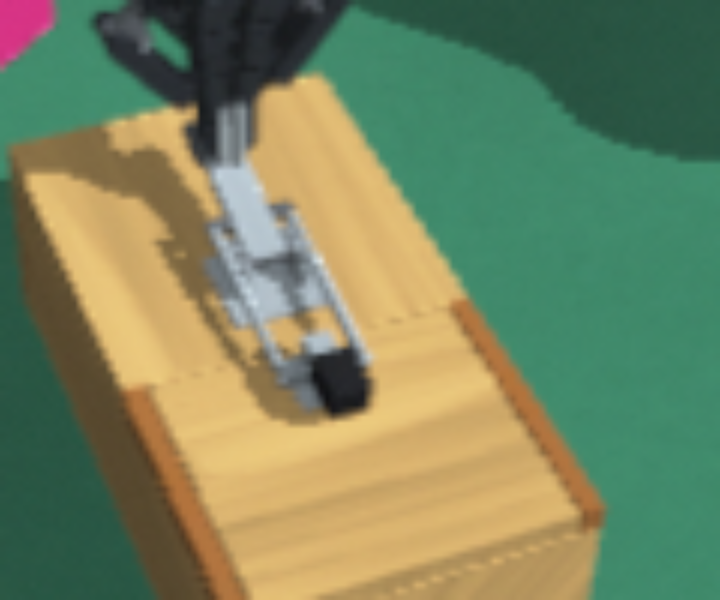

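```bash
python3 -m jog '-0.001 -0.003 -0.012 0 0 0 1;-0.002 -0.005 -0.022 0 0 0 1;-0.002 -0.005 -0.032 0 0 0 1;-0.002 -0.005 -0.042 0 0 0 1;-0.002 -0.005 -0.052 0 0 0 1;-0.002 -0.005 -0.06 0 0 0 1;-0.002 -0.005 -0.066 0 0 0 1;-0.002 -0.005 -0.07 0 0 0 1;-0.002 -0.005 -0.07 0 0 0 1;-0.002 -0.005 -0.07 0 0 0 1'
python3 - <<'E'
from h import *
s=manip.state();print(s['time_s'],tocase(s['eef_pos']), s['force'],s['tcp_rot'])
im,d=manip.grab_frame('scene');save(cv2.resize(im[140:240,200:320],None,fx=6,fy=6),'s9')
E
```

```text
time_s: 13.85
eef_pos: [0.5376, -0.0954, 0.1985]
tcp_rot: [0.827, 0.563, 0.007, -0.005]
force: [-14.7, 3.5, 26.6]
opening: 0.0002
13.85 [  0.87709939 -80.71308753 198.54720892] [-14.70144811   3.50141955  26.58141941] [ 0.82664651  0.56265392  0.00689791 -0.00534087]
```

View pics/s9.png

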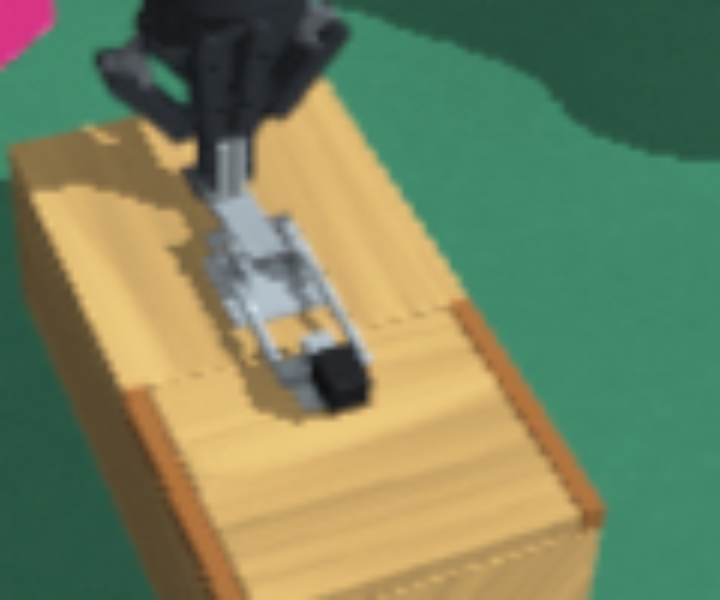

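```bash
python3 -m jog '0 0 -0.004 0 0 0 1;0 0 -0.008 0 0 0 1;0 0 -0.012 0 0 0 1;0 0 -0.012 0 0 0 1;0 0 -0.012 0 0 0 1;0 0 0.01 0 0 0 1;0 0 0.06 0 0 0 1;0 0 0.16 0 0 0 1;0 0 0.26 0 0 0 1;0 0 0.36 0 0 0 1'
python3 -m jog '-0.08 -0.08 0.03 0 0 0 1;-0.16 -0.16 0.06 0 0 0 1;-0.24 -0.24 0.06 0 0 0 1;-0.3 -0.32 0.06 0 0 0 1;-0.3 -0.4 0.06 0 0 0 1;-0.3 -0.48 0.06 0 0 0 1;-0.3 -0.54 0.06 0 0 0 1;-0.3 -0.54 0.06 0 0 0 1;-0.3 -0.54 0.06 0 0 0 1;-0.3 -0.54 0.06 0 0 0 1'
python3 - <<'E'
from h import *
s=manip.state();print(s['time_s'],s['eef_pos'], s['force'])
im,d=manip.grab_frame('scene');save(cv2.resize(im[140:240,200:320],None,fx=6,fy=6),'s10')
P=np.array([px2w('scene',(u,v),d) for v in range(140,270) for u in range(190,310) if d[v,u]>0])
m=(abs(P[:,2]-0.11)<0.008)&(np.hypot(P[:,0]-.55,P[:,1])<.25)
print(cv2.minAreaRect(P[m][:,:2].astype(np.float32)*1000))
im,d=manip.grab_frame('top');save(cv2.resize(im[110:230,180:330],None,fx=5,fy=5),'t10')
for cam in ('top','scene'):
  for n in('lever_tip','loop_bar','keeper'):
    for o in manip.landmark_of(cam,n)[:2]:print(cam,n,o['uv'],round(o['p'],2))
print(w2px('scene',toworld([0,-104.4,118.6])),w2px('top',toworld([0,-104.4,118.6])))
# lever top heights
for y in range(-115,-25,10):
    for cam in('top',):
        uv=w2px(cam,toworld([0,y,125]))[0];print(y,tocase(px2w(cam,uv,d)).round(1))
E
```

```text
time_s: 14.9
eef_pos: [0.5369, -0.0952, 0.3382]
tcp_rot: [0.827, 0.562, 0.007, -0.005]
force: [0.6, 0.1, -0.5]
opening: 0.0
time_s: 15.9
eef_pos: [0.4173, -0.3106, 0.361]
tcp_rot: [0.827, 0.563, 0.007, -0.005]
force: [0.5, 0.3, -0.9]
opening: 0.0001
15.9 [ 0.41726875 -0.31064511  0.36099342] [ 0.45682459  0.29987455 -0.91516907]
((565.7720947265625, -17.306472778320312), (344.1244201660156, 181.44235229492188), 68.47899627685547)
top lever_tip [283.6, 188.7] 0.63
top lever_tip [129.7, 197.8] 0.31
top loop_bar [239.7, 171.8] 0.64
top keeper [241.1, 173.0] 0.77
scene lever_tip [235.6, 167.0] 0.63
scene loop_bar [251.3, 201.3] 0.59
scene keeper [254.3, 204.7] 0.89
[[233.99822984 167.94738073]] [[284.85828963 190.8267364 ]]
-115 [   1.2 -116.4  104.5]
-105 [   0.3 -105.3  120.5]
-95 [ -0.2 -94.8 128.6]
-85 [  0.  -85.  124.6]
-75 [ -0.3 -74.8 130.4]
-65 [  0.2 -65.1 122. ]
-55 [  0.  -55.  124.7]
-45 [ -0.  -45.  125.8]
-35 [ -0.2 -35.  128.4]
```

View pics/s10.png

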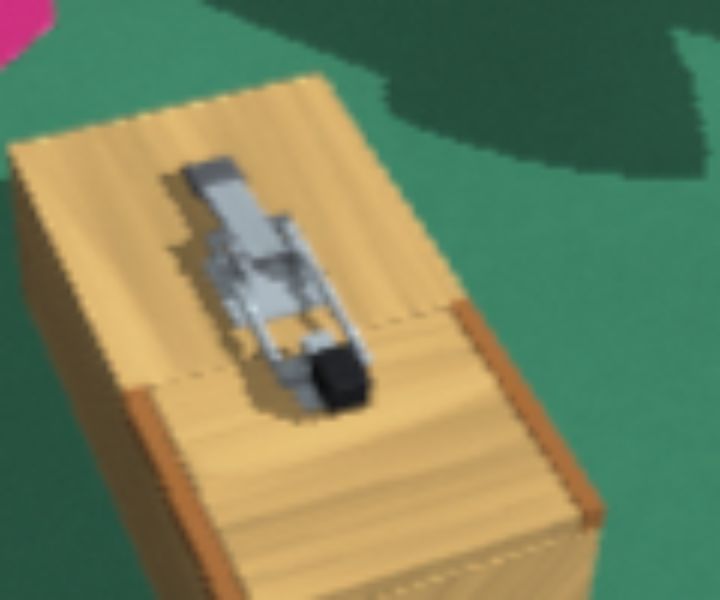

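View pics/t10.png

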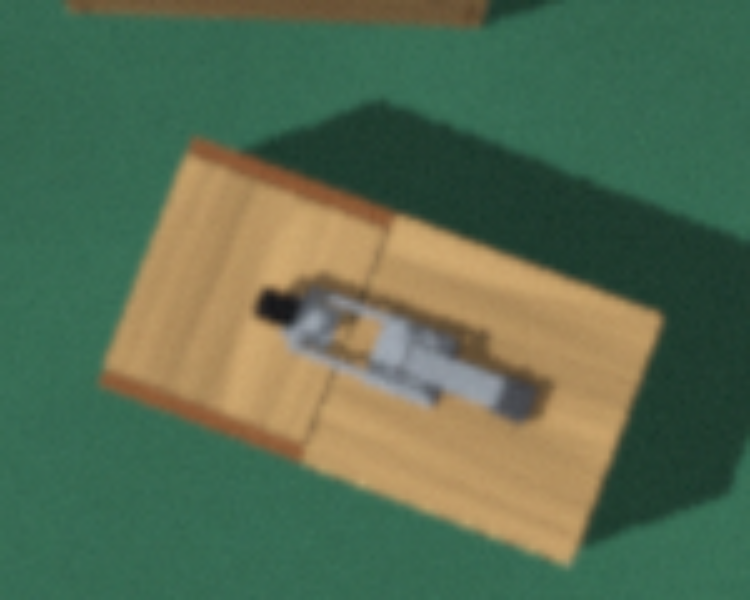

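```bash
python3 -c "
from cell import manip
print(manip.close_job())"
```

```text
the job is handed in; nothing more can be done
None
```

The larger case is latched and the job is handed in, at about 16 s of the 42 s allowed; no verdict was given.

I pinched the grip block and carried the bar over the keeper. I lowered it beyond the lip and drew it back until it met the post at about 7 N. Then I let go, pushed the lever over with closed fingers, pressed it flat and moved the arm clear.

**Last checks:**
- **Lever:** it stayed flat on the deck after the arm left. The height readings along it were mostly 122 to 130 mm, which fits a shut lever, though they are noisy.
- **Lid:** the gap closed to a hairline in the top picture. The measured top length fell from about 359 to 344 mm, so the lid drew in about 15 mm.
- **Loop:** the pictures show the loop's bar behind the keeper.
- **Forces:** the highest wrist force I read was about 31 N, with the fingertips pressing the lever. I then pressed about 5 mm further and took no reading at that moment.
- **Bowl:** I kept away from it, but I did not check it again at the end.

None of the checks failed. The shut lever's tip was found 1 to 3 pixels from where I predicted, which is within the cameras' accuracy.

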